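# Pry a tight engraved block out of the chase and lay it in the galley

### The job

The engraved block has stuck fast in the forme although the quoins are slack: put the toe of the pinch bar into the open pocket and under the block's overhanging plate, and lever that end up over the edge of the chase until it stands proud enough to be gripped. Lay the bar down flat, off the forme, then draw the block out and set it down gently in the galley tray, flat with its engraved face up. Leave the type in the tray, the quoin key and the composing stick where they are.

Things in the scene. Friction and masses are not known exactly. Their poses are not given: they have to be found in the camera images.
- chase: dark iron frame (chase) lying on the table, heavy and fixed, 216 mm along its x by 178 mm along its y, bars 16 mm wide and 20 mm high; origin at the centre of its underside, z up, its -x bar nearest the robot. All that fills it, except the block, stays: wood and metal furniture, quoins and type, 18 to 23 mm high (22 mm on both sides of the block)
- chase_fulcrum (a point): middle of the inner top edge of the chase's -x bar, 20 mm above the table, axes as the chase: the edge to lever over. From here to +x lies the only open pocket, 28 mm long up to the block's end, 64 mm wide (y), down to the table; the bar's 16 mm wide top lies to -x
- block_mid (a point): centre, half-way up, of the loose block: 110 (x) by 64 (y) by 23.5 mm, 0.32 kg, pale wood mount under a 6.5 mm grey metal plate engraved with border lines and lozenges; its -x end faces the pocket, z up out of the face. Sits in the chase, yawed as it is. The side stick still presses on its long sides: raising the end takes about 10 N there, drawing it right out 15 to 25 N; a raised end stays up by friction
- block_lip (a point): on the block: middle of the lower edge of the overhanging plate at its -x end, 55 mm from block_mid along x, 17 mm above the block's underside; axes as block_mid. The plate overhangs the wood by 14 mm here with free space below down to the table; the edge runs 64 mm along y
- bar_mid (a point): centre, half-way up, of the loose steel pinch bar, 200 mm along its x, 0.22 kg. Flat underside 6 mm below this point. Shaft x = -100 to 20 mm: 14 mm wide, 12 mm high; then the upper side tapers to a bright toe 20 mm wide, 4.5 mm thick at x = 78 mm and 3 mm at the tip, x = 100 mm. Lies flat on the table in front of the chase, underside down
- galley: steel galley tray on the table on the robot's right, fixed; 308 mm along its x by 251 mm along its y, origin at the centre of its underside, z up. Floor 2 mm thick, walls 32 mm high and 3 to 4 mm thick on its +x, +y and -y sides; the -x side, towards the robot, is open
- standing_type: small loose block of type, 34 by 41 by 26 mm, origin under its centre, standing in the galley near its far right corner: bystander
- key: loose T-shaped quoin key, 70 by 90 by 12 mm, origin under its centre, lying on the table at the left: bystander
- stick: loose steel composing stick, 48 by 190 by 20 mm, origin under its centre, lying on the table beyond the gap between chase and galley: bystander

How it is judged:
By the outcome, as a careful person would: the job done as asked, in the order asked, and still so for the second after the job is handed in, with the robot touching nothing.
It also fails if it takes over 64 s, if anything falls off the work surface, if the arm or the gripper's body presses on something with over 40 N, if the wrist force passes 120 N, or if a joint passes its speed limit or range.

### The arm

A 6-joint arm with a two-finger parallel gripper is mounted at the origin on a cart in front of the work surface, level with it; the furniture and walls round the work are solid. World frame = base frame: x ahead of the robot, y to its left, z up, the work surface at z = 0. Lengths are in mm, angles in rad, forces in N, time in s.
With the tool pointing down it reaches from about 350 to 850 mm from the base axis. Payload 8.1 kg.
Tool frame: the origin (TCP) lies on the centre line of the jaws, within the pads' length; the fingertips stand 22 mm ahead of it and the grasp point (between the pads) lies 3 mm ahead of it (env.nose_length is the distance from the TCP to the fingertips, in mm); z points along the fingers, y is the direction in which the jaws open and shut (so a half turn about z gives the same grasp; the last joint's range is limited). The gripper opens to 93 mm and grips with 3 to 60 N. Pads are 15 mm wide; open, the fingers measure 128 mm over their backs; the gripper's body (75 mm by 188 mm) begins 65 mm behind the grasp point.
Start: joints at [-0.085, 0.13, 1.488, -0, 1.523, -0.085], TCP at [600.004, 0.022, 240.635] pointing down, gripper open.
Joint ranges: [-2.96, 2.96], [-0.89, 2.26], [0.02, 2.5], [-1.34, 4.48], [0, 2.73], [-2.66, 2.66]. Speed limits (rad/s): [2.39, 2.39, 2.79, 3.14, 3.14, 3.14].

### API

Orientations are given as a unit quaternion [w, x, y, z].
In Python, from cell import readout, vision, ticket, finder, env gives the robot as it stands.
- The arm moves only by the tool carry_out, never from a script. Its argument "moves" is a list that holds one entry, the list of rows, each a list of 4 numbers: the shift along the tool's x, y, z in mm, then the turn about the tool's z in degrees. In form: [[[tx, ty, tz, yaw], ...]]. A call has 1 to 5 rows; each row shifts and turns the commanded pose from where the row before left it, along the tool's axes as they then stand; what a row does not reach is not made up. A row lasts 1/12 s, in which the tool goes at most 41.7 mm and 7.16 degrees, less where a joint would pass 70% of its speed; a pose out of reach is approached as far as the arm can. A call with a gripper value outside its range is refused whole. "hand" is the finger opening in mm, from 0 to 93, set as the call begins (left out, the last holds). The fingers move at their own pace and stop on an object; "grip_force" is the grip in N (left out, the last holds). Time passes only in rows, so rows that do not move let the fingers close. It gives the time, the measured TCP pose, the force and the opening at its end, in the units of the state.
- readout.state(): the state, without advancing time (a new reading comes with each control period).
- vision.camera(name): name is "scene" or "side" or "wrist"; returns (picture, depth): 480x640x3 uint8, red, green, blue; 480x640 float32, mm along the optical axis (not along the pixel's ray), 0 where there is no reading.
- vision.calibration(name): a dict with "camera_matrix" (3x3 intrinsics, pixels), "R" (3x3) and "t" (3): a world point X has camera coordinates R X + t; the wrist camera has in their place "T_tool_cam" (4x4, takes a point from camera to tool coordinates, whose origin is the TCP and whose axes are the flange's). Camera axes: x right, y down, z forward; pixel columns grow to the right and rows downward; lengths in mm; the calibration is good to about 2 mm. A picture is of the moment at which its call begins: read the wrist's pose just before it. calibration takes no time and is no camera call.
- ticket.hand_in(): hands the job in, once; it reports no verdict.
Trained networks look in the newest picture that a camera, given by its name, has taken for a name from the list of things; names that differ only in an ending like _2 or _b are one class to them, and where a whole thing is asked for, a point or a joint stands for the part that bears it (a point fixed in the world has none). Each returns a list of dicts, best first, with "conf" (0 to 1); they miss things now and then, are a little off and sometimes report something else, mostly with a low value. They report only what shows in the picture. A call takes as long as a camera call.
- finder.search_frame(query, camera): "point" ([x, y, z] in mm, in the coordinates of the camera as it stood for that picture, good to about 4 mm: the middle of the surface that is visible of it).
- finder.regions_of(query, camera): "pixels" (480x640 bool, what is visible of it).
The state is a dict: "time": time; "joint_pos": joint angles; "joint_vel": joint speeds; "tau": joint torques, N m; "eef_pos": TCP position; "tool_rot": TCP orientation; "ft_force": force on the tool from outside, world axes, zero at the start; "torque": the same for the moment, N m; "grip_width": opening from 0.0 (shut) to 1.0 (fully open).
Only numpy, scipy, OpenCV 4.12 (cv2) and the standard library are available. Lean on these libraries where they do the work, as an engineer would, in place of code of your own. Each camera call takes 0.05 s, during which the arm holds its last target. There are 200 camera calls.

## Working session

There is one attempt and no reset: what is moved stays moved. The work goes in short steps, Python scripts to look and compute and a tool call to move; the robot and the scene stay as the last step left them, time stands still between calls to the robot, and variables do not carry over. Pictures are saved under pics/ and viewed, about 8 in all and at most 12, crops included, and the job is handed in when it is done.

Besides the shell and the picture viewer there is one more tool, called after "Emit:" in YAML: its name, and indented under it one key for each argument. carry_out: Moves the arm, as the interface text tells. Its arguments: {"type":"object","properties":{"moves":{"type":"array","items":{"type":"array","items":{"type":"array","items":{"type":"number"}}}},"hand":{"type":"number"},"grip_force":{"type":"number"}},"required":["moves"]}

```bash
mkdir -p pics; cat > h.py <<'E'
import numpy as np, cv2
from scipy.spatial.transform import Rotation as Ro
from cell import readout, vision, ticket, finder, env
def pose():
    s=readout.state(); q=s["tool_rot"]; T=np.eye(4)
    T[:3,:3]=Ro.from_quat([q[1],q[2],q[3],q[0]]).as_matrix(); T[:3,3]=s["eef_pos"]; return T
def shot(n):
    "picture, depth, K, T world<-cam"
    Tt=pose(); c=vision.calibration(n); im,d=vision.camera(n); K=np.array(c["camera_matrix"])
    if n=="wrist": T=Tt@np.array(c["T_tool_cam"])
    else:
        T=np.eye(4); R=np.array(c["R"]); T[:3,:3]=R.T; T[:3,3]=-R.T@np.array(c["t"])
    return im,d,K,T
def cloud(d,K,T):
    v,u=np.mgrid[:480,:640]; P=np.stack([(u-K[0,2])/K[0,0]*d,(v-K[1,2])/K[1,1]*d,d],-1)@T[:3,:3].T+T[:3,3]
    P[d<=0]=np.nan; return P
def save(im,f): cv2.imwrite("pics/"+f,im[...,::-1])
def proj(X,K,T):
    p=(np.asarray(X,float)-T[:3,3])@T[:3,:3]@K.T; return p[...,:2]/p[...,2:]
E
python3 - <<'E'
from h import *
s=readout.state(); print(s); print(pose().round(3))
ims=[]
for n in ["scene","side","wrist"]:
    im,d,K,T=shot(n); np.savez(f"{n}0.npz",im=im,d=d,K=K,T=T); save(im,n+"0.png"); print(n,T.round(2).tolist())
    for q in ["chase","block_mid","bar_mid","galley","standing_type","key","stick"]:
        r=finder.search_frame(q,n)
        if r: print(n,q,[(round(x["conf"],2),(T[:3,:3]@x["point"]+T[:3,3]).round(1).tolist()) for x in r[:2]])
E
```

```text
{'time': 0.0, 'joint_pos': array([-8.54190217e-02,  1.31149130e-01,  1.48929680e+00,  2.73102533e-05,
        1.52303692e+00, -8.54204265e-02]), 'joint_vel': array([ 0.0005449 , -0.00065262, -0.00029175,  0.00112478,  0.00196994,
        0.00140015]), 'tau': array([-1.61290725e-03, -5.59853125e+01, -4.91755986e+01,  7.67333270e-02,
        3.59135563e-02, -2.97389461e-04]), 'eef_pos': array([5.99448878e+02, 6.78524719e-02, 2.39585011e+02]), 'tool_rot': array([-7.31648272e-04,  7.07106439e-01,  7.07106492e-01, -5.98399845e-04]), 'ft_force': array([0.66807846, 0.05302954, 0.03522232]), 'torque': array([-0.02279601, -0.00300439, -0.00342978]), 'grip_width': 1.0005849616536755}
[[ 0.00000e+00  1.00000e+00 -2.00000e-03  5.99449e+02]
 [ 1.00000e+00  0.00000e+00  0.00000e+00  6.80000e-02]
 [ 0.00000e+00 -2.00000e-03 -1.00000e+00  2.39585e+02]
 [ 0.00000e+00  0.00000e+00  0.00000e+00  1.00000e+00]]
scene [[0.64, -0.4, 0.65, -138.13], [-0.77, -0.35, 0.54, -599.83], [0.01, -0.85, -0.53, 597.85], [0.0, 0.0, 0.0, 1.0]]
scene chase [(0.58, [599.7, 80.0, 16.1])]
scene block_mid [(0.7, [608.2, 112.
[... 255 characters left out ...]
 551.23], [0.0, 0.0, 0.0, 1.0]]
side chase [(0.65, [629.1, 143.4, 18.7])]
side block_mid [(0.6, [614.5, 118.1, 25.6])]
side bar_mid [(0.67, [616.9, 119.9, 25.1])]
side galley [(0.94, [469.2, -247.8, 0.4])]
side standing_type [(0.53, [538.3, -350.2, 17.3])]
side key [(0.85, [537.7, 276.2, 11.6])]
side stick [(0.56, [725.1, -84.8, 3.1]), (0.15, [539.7, 279.6, 11.9])]
wrist [[1.0, 0.0, -0.0, 599.09], [0.0, -0.96, -0.26, 72.04], [-0.0, 0.26, -0.96, 384.15], [0.0, 0.0, 0.0, 1.0]]
wrist chase [(0.88, [634.5, 115.7, 22.3])]
wrist block_mid [(0.63, [609.3, 118.6, 25.7])]
wrist bar_mid [(0.84, [396.0, 161.4, 9.6])]
wrist galley [(0.79, [499.8, -234.5, -4.2])]
wrist stick [(0.71, [724.5, -63.5, 3.8])]
```

View pics/scene0.png

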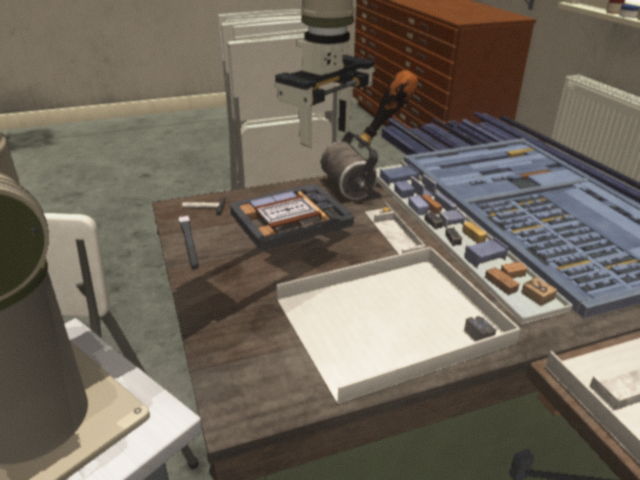

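View pics/wrist0.png

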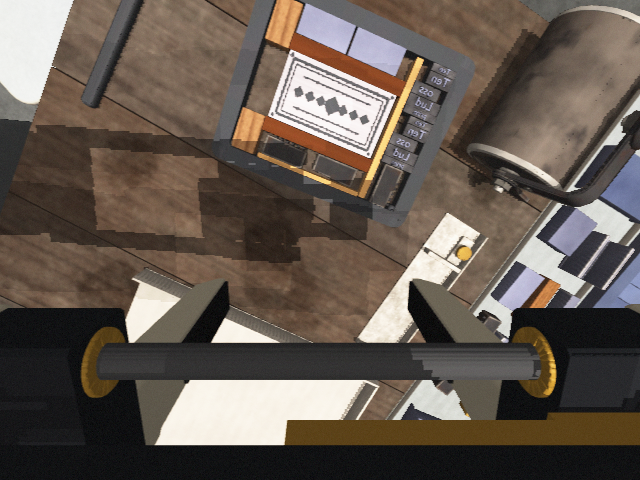

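Emit:
carry_out:
  moves:
    - [[30,-30,0,0],[30,-30,0,0],[30,-30,0,0],[30,-30,0,0],[0,0,0,0]]

```text
time: 1.62
eef_pos: [478.0, 122.1, 240.4]
tool_rot: [-0.001, 0.706, 0.708, -0.0]
ft_force: [-0.0, -1.0, -0.2]
grip_width: 1.001
```

```bash
python3 - <<'E'
from h import *
import time
im,d,K,T=shot("wrist"); np.savez("wrist1.npz",im=im,d=d,K=K,T=T); save(im,"wrist1.png")
P=cloud(d,K,T); print(K.tolist(), pose().round(1)[:3,3])
def fit(m,name):
    m=cv2.erode(m.astype(np.uint8),np.ones((3,3)))>0
    Q=P[m]; Q=Q[~np.isnan(Q[:,0])]; z=np.median(Q[:,2]); Q=Q[abs(Q[:,2]-z)<12]
    r=cv2.minAreaRect(Q[:,:2].astype(np.float32)); print(name,len(Q),"z",np.percentile(Q[:,2],[5,50,95]).round(1),r)
    return Q
for q in ["chase","block_mid","bar_mid","block_lip","galley","chase_fulcrum"]:
    r=finder.regions_of(q,"wrist")
    for x in r[:1]:
        print(round(x["conf"],2)); fit(x["pixels"],q); np.save(f"m_{q}.npy",x["pixels"])
    r=finder.search_frame(q,"wrist")
    if r: print(q,[(round(x["conf"],2),(T[:3,:3]@x["point"]+T[:3,3]).round(1).tolist()) for x in r[:2]])
print("table z", np.nanmedian(P[200:300,50:150,2]))
E
```

```text
[[345.8936005340573, 0.0, 318.0996158729971], [0.0, 345.8936005340573, 243.48745873340422], [0.0, 0.0, 1.0]] [480.1 120.2 240.8]
0.73
chase 21294 z [14.9 19.4 22.2] ((620.0863647460938, 110.45704650878906), (175.93002319335938, 215.85855102539062), 68.46363830566406)
chase [(0.71, [632.1, 125.9, 22.9])]
0.58
block_mid 5585 z [21.7 23.  24.3] ((611.8212890625, 113.58369445800781), (61.988914489746094, 109.04243469238281), 69.08734893798828)
block_mid [(0.62, [608.4, 114.6, 26.7])]
0.97
bar_mid 2555 z [ 2.8 10.  12.3] ((419.0025329589844, 199.95773315429688), (196.33091735839844, 18.15972137451172), 59.30330276489258)
bar_mid [(0.8, [424.4, 212.7, 9.2]), (0.22, [629.8, 126.2, 21.0])]
0.63
block_lip 5698 z [21.7 23.  24.3] ((611.8241577148438, 113.63402557373047), (61.95745086669922, 109.56704711914062), 68.0535659790039)
block_lip [(0.63, [613.1, 115.7, 24.8])]
0.59
galley 4756 z [-0.1  1.1  7.8] ((447.1360778808594, -136.75115966796875), (236.01800537109375, 103.6558837890625), 6.403359889984131)
0.7
chase_fulcrum 21318 z [14.9 19.4 22.2] ((620.1781616210938, 110.64796447753906), (176.4643096923828, 215.7699737548828), 68.35804748535156)
chase_fulcrum [(0.77, [632.3, 126.5, 19.5])]
table z -163.5565782559554
```

View pics/wrist1.png

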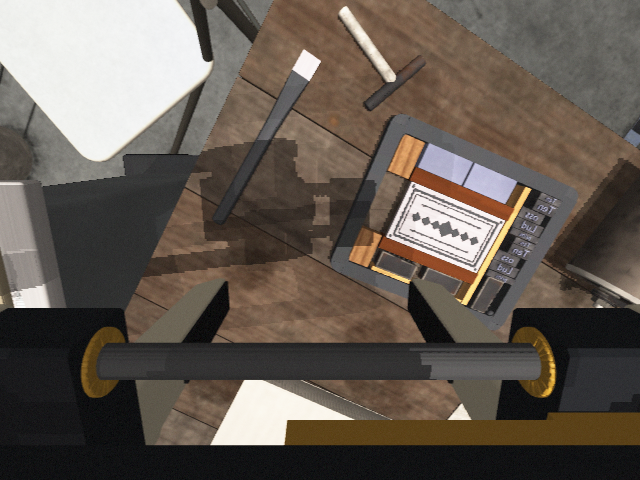

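Emit:
carry_out:
  moves:
    - [[9.4,-30.6,20,0],[9.4,-30.6,20,0],[9.4,-30.5,20,0],[0,0,0,6.2],[0,0,0,6.2]]
  hand: 50

```text
time: 2.68
eef_pos: [387.2, 146.1, 177.8]
tool_rot: [-0.001, 0.78, 0.625, -0.002]
ft_force: [1.1, 0.4, 1.0]
grip_width: 0.692
```

Emit:
carry_out:
  moves:
    - [[0,0,20,6.1],[0,0,20,6.1],[0,0,20,6.1],[0,0,10,0],[0,0,0,0]]

```text
time: 3.1
eef_pos: [388.6, 145.6, 108.2]
tool_rot: [-0.001, 0.868, 0.496, -0.002]
ft_force: [-0.2, -0.1, -0.3]
grip_width: 0.535
```

```bash
python3 - <<'E'
from h import *
im,d,K,T=shot("wrist"); save(im,"wrist2.png")
P=cloud(d,K,T); Tt=pose(); print(Tt.round(3))
r=finder.regions_of("bar_mid","wrist")
for x in r[:1]:
    m=cv2.erode(x["pixels"].astype(np.uint8),np.ones((3,3)))>0
    Q=P[m]; Q=Q[~np.isnan(Q[:,0])]; print(x["conf"],len(Q)); S=Q[Q[:,2]>9]
    for X in (Q[(Q[:,2]<16)&(Q[:,2]>1.5)],S):
        print(cv2.minAreaRect(X[:,:2].astype(np.float32)))
        L=(X-Tt[:3,3])@Tt[:3,:3]; print("tool frame ranges",L.min(0).round(1),L.max(0).round(1),cv2.minAreaRect(L[:,:2].astype(np.float32)))
E
```

```text
[[ 5.07000e-01  8.62000e-01 -2.00000e-03  3.89594e+02]
 [ 8.62000e-01 -5.07000e-01 -1.00000e-03  1.45806e+02]
 [-2.00000e-03 -2.00000e-03 -1.00000e+00  1.09803e+02]
 [ 0.00000e+00  0.00000e+00  0.00000e+00  1.00000e+00]]
0.79 6443
((417.7640380859375, 200.68988037109375), (198.89398193359375, 18.78154754638672), 58.344017028808594)
tool frame ranges [-37.6 -13.5  95.7] [161.2   8.  108. ] ((61.773094177246094, -3.377444267272949), (198.91024780273438, 18.779285430908203), 1.171868085861206)
((405.0087890625, 181.71923828125), (153.2325897216797, 13.856881141662598), 58.06906509399414)
tool frame ranges [-37.6 -13.4  95.7] [115.5   3.8 100.9] ((38.946983337402344, -4.75245475769043), (153.2342071533203, 13.8560152053833), 1.4433536529541016)
```

Emit:
carry_out:
  moves:
    - [[0,-4.9,20,1.3],[0,0,25,0],[0,0,25,0],[0,0,16.5,0],[0,0,0,0]]

```text
time: 3.62
eef_pos: [386.8, 148.7, 23.6]
tool_rot: [0.0, 0.874, 0.486, 0.0]
ft_force: [-1.6, -0.9, -0.4]
grip_width: 0.537
```

Emit:
carry_out:
  moves:
    - [[0,0,0,0],[0,0,0,0],[0,0,0,0],[0,0,0,0],[0,0,0,0]]
  hand: 0
  grip_force: 6

```text
time: 4.03
eef_pos: [386.7, 148.7, 24.8]
tool_rot: [0.0, 0.875, 0.485, 0.001]
ft_force: [-0.1, -0.1, 1.1]
grip_width: 0.227
```

```bash
python3 -c "
from h import *
s=readout.state();print(s['time'],s['eef_pos'],s['ft_force'],s['grip_width']*93)"
```

```text
4.0333 [386.72369964 148.68727271  24.79779539] [-0.08636341 -0.10925781  1.05685467] 21.115124324712788
```

Emit:
carry_out:
  moves:
    - [[0,0,0,0],[0,0,0,0],[0,0,0,0],[0,0,0,0],[0.2,0,-6,0]]
  grip_force: 4

```text
time: 4.45
eef_pos: [385.4, 148.5, 29.3]
tool_rot: [-0.0, 0.875, 0.485, -0.001]
ft_force: [-0.2, 0.3, -2.3]
grip_width: 0.149
```

Emit:
carry_out:
  moves:
    - [[1,0,-10,0],[1.5,0,-10,0],[2,0,-10,0],[2.5,0,-10,0],[3.3,0,-11,0]]

```text
time: 4.87
eef_pos: [392.1, 157.7, 82.5]
tool_rot: [0.0, 0.875, 0.485, 0.0]
ft_force: [1.1, 0.2, -1.6]
grip_width: 0.151
```

Emit:
carry_out:
  moves:
    - [[0,0,0,0],[0,0,0,0],[0,0,0,0]]
  grip_force: 60

```text
time: 5.12
eef_pos: [391.8, 157.5, 81.0]
tool_rot: [0.0, 0.875, 0.485, 0.0]
ft_force: [0.9, -0.1, -1.6]
grip_width: 0.14
```

```bash
cat >> h.py <<'E'
def bar_wrist(f=None):
    "bar top surface in tool frame from the wrist camera: pitch of the 14 mm shaft top, tip position"
    im,d,K,T=shot("wrist"); P=cloud(d,K,T); Tt=pose()
    if f: save(im,f)
    r=finder.regions_of("bar_mid","wrist")
    m=cv2.erode(r[0]["pixels"].astype(np.uint8),np.ones((3,3)))>0
    L=(P[m]-Tt[:3,3])@Tt[:3,:3]; L=L[~np.isnan(L[:,0])]; L=L[(abs(L[:,1])<20)]
    print("TCP",Tt[:3,3].round(1),"grip",readout.state()["grip_width"]*93,"conf",r[0]["conf"])
    for a in range(-40,190,10):
        S=L[(L[:,0]>=a)&(L[:,0]<a+10)]
        if len(S)>15: print(a+5,len(S),"y",np.percentile(S[:,1],[2,98]).round(1),"z",np.percentile(S[:,2],[10,50]).round(1))
    print("max x",np.percentile(L[:,0],99.8).round(1)); return L
E
python3 -c "
from h import *
bar_wrist('wrist3.png')"
```

```text
TCP [391.5 157.4  80.7] grip 12.848239239497486 conf 0.73
-15 530 y [-6.2  6.2] z [6.9 8.4]
-5 479 y [-5.2  5.2] z [10.1 11.9]
5 533 y [-5.8  5.8] z [14.  15.7]
15 552 y [-6.3  6.3] z [17.6 19.6]
25 553 y [-6.3  5.8] z [21.3 23.3]
35 539 y [-6.4  6.4] z [25.2 26.9]
45 516 y [-5.9  6.4] z [28.8 30.6]
55 505 y [-5.9  6.4] z [32.6 34.3]
65 504 y [-6.5  6.4] z [36.2 38. ]
75 517 y [-6.   6.5] z [39.8 41.9]
85 523 y [-6.6  7.1] z [44.4 46.7]
95 543 y [-7.2  7.6] z [49.6 51.9]
105 551 y [-7.3  8.3] z [54.7 57. ]
115 547 y [-7.4  8.4] z [60.1 62.3]
125 578 y [-8.5  9.1] z [65.2 67.5]
135 604 y [-8.6  9.7] z [70.3 72.2]
145 482 y [-8.1  9.7] z [74.7 76.3]
max x 148.3
```

View pics/wrist3.png

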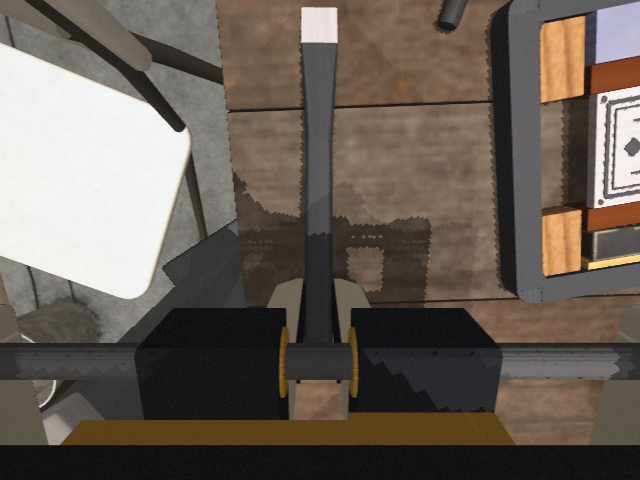

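Emit:
carry_out:
  moves:
    - [[0,0,-12,3],[0,0,-12,6.6],[0,0,-12,6.6],[0,0,-10,6.6],[0,0,-4,6.6]]

```text
time: 5.63
eef_pos: [391.9, 157.4, 131.8]
tool_rot: [0.0, 0.97, 0.244, 0.0]
ft_force: [0.1, -0.9, -1.6]
grip_width: 0.136
```

Emit:
carry_out:
  moves:
    - [[0,0,0,6.6],[0,0,0,6.6],[0,0,0,6.6],[0,0,0,6.6],[0,0,0,6.6]]

```text
time: 6.05
eef_pos: [391.1, 157.2, 130.2]
tool_rot: [0.0, 0.999, -0.041, -0.001]
ft_force: [-0.1, -0.1, -1.5]
grip_width: 0.14
```

Emit:
carry_out:
  moves:
    - [[0,0,0,6.6],[0,0,0,6.6],[0,0,0,3.9],[-14,-40,0,0],[0,0,0,0]]

```text
time: 6.47
eef_pos: [392.8, 202.8, 130.5]
tool_rot: [-0.001, 0.982, -0.186, -0.001]
ft_force: [-0.0, 0.8, -1.9]
grip_width: 0.14
```

```bash
cat >> h.py <<'E'
def look(f=None,q="block_mid"):
    im,d,K,T=shot("wrist"); P=cloud(d,K,T); Tt=pose()
    if f: save(im,f)
    for x in finder.regions_of(q,"wrist")[:1]:
        m=cv2.erode(x["pixels"].astype(np.uint8),np.ones((3,3)))>0
        L=(P[m]-Tt[:3,3])@Tt[:3,:3]; L=L[~np.isnan(L[:,0])]
        print(q,x["conf"],"tool-frame rect",cv2.minAreaRect(L[:,:2].astype(np.float32)),"world z",(Tt[2,3]-np.percentile(L[:,2],[2,50,98])).round(1))
    return P,im,Tt
E
python3 -c "
from h import *
L=bar_wrist()
P,im,Tt=look('wrist4.png')
print(Tt.round(3))
look(None,'chase')"
```

```text
TCP [392.6 201.  130.3] grip 12.986020890015507 conf 0.8
-15 444 y [-6.2  5.1] z [6.9 8.5]
-5 501 y [-5.7  4.7] z [10.1 12.1]
5 523 y [-6.2  5.8] z [14.2 16.1]
15 545 y [-6.3  5.8] z [18.3 20.1]
25 526 y [-6.8  5.4] z [22.2 24.1]
35 527 y [-6.8  5.4] z [26.1 27.9]
45 486 y [-6.9  4.9] z [30.1 31.7]
55 504 y [-6.9  5.5] z [34.1 36. ]
65 477 y [-6.4  5.6] z [38.1 39.9]
75 464 y [-6.4  5.1] z [41.9 43.9]
85 482 y [-7.   5.7] z [46.8 49.2]
95 503 y [-7.6  6.4] z [52.3 54.6]
105 521 y [-8.2  7. ] z [57.6 60.1]
115 537 y [-8.9  7.1] z [63.3 65.4]
125 550 y [-9.5  7.8] z [68.7 71.1]
135 547 y [-9.6  7.9] z [74.  76.2]
145 365 y [-9.1  8.5] z [78.4 79.9]
max x 146.4
[[ 9.31000e-01 -3.65000e-01 -2.00000e-03  3.92634e+02]
 [-3.65000e-01 -9.31000e-01 -1.00000e-03  1.99090e+02]
 [-1.00000e-03  2.00000e-03 -1.00000e+00  1.30269e+02]
 [ 0.00000e+00  0.00000e+00  0.00000e+00  1.00000e+00]]
chase 0.67 tool-frame rect ((151.92962646484375, -1.0845184326171875), (33.5698356628418, 177.99964904785156), 0.2192816436290741) world z [20.9 18.9  4.6]
```

View pics/wrist4.png

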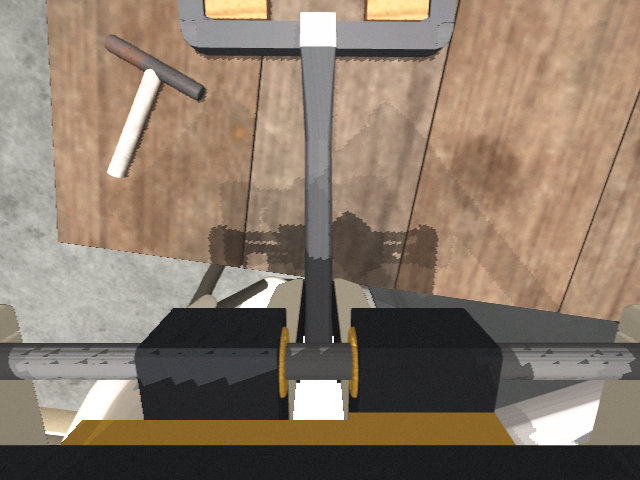

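```bash
python3 -c "
from h import *
im,d,K,T=shot('wrist');P=cloud(d,K,T);Tt=pose()
print(Tt[:3,3])
L=(P-Tt[:3,3])@Tt[:3,:3]
for u in (285,352,240,400):
  print(u,[(v,L[v,u].round(1)[:2].tolist(),round(float(P[v,u,2]),1)) for v in list(range(0,30,3))+list(range(30,66,6))])
"
```

```text
[393.27989612 198.39789026 130.86751347]
285 [(0, [171.8, -21.9], -1.8), (3, [170.1, -21.9], -2.0), (6, [167.6, -21.8], -0.2), (9, [166.3, -22.0], -1.6), (12, [164.5, -22.0], -1.7), (15, [162.7, -22.1], -1.7), (18, [160.5, -22.0], -0.6), (21, [158.7, -22.1], -0.9), (24, [150.3, -20.3], 20.3), (27, [148.9, -20.5], 19.2), (30, [146.9, -20.5], 20.1), (36, [143.5, -20.6], 19.8), (42, [139.8, -20.6], 20.5), (48, [136.6, -20.8], 19.2), (54, [135.3, -21.7], 9.5), (60, [133.9, -22.7], -0.9)]
352 [(0, [171.8, 24.6], -1.7), (3, [169.9, 24.6], -1.3), (6, [167.7, 24.6], -0.1), (9, [166.0, 24.7], -0.5), (12, [164.3, 24.7], -0.9), (15, [162.5, 24.8], -1.1), (18, [160.5, 24.8], -0.6), (21, [158.7, 24.9], -0.8), (24, [150.3, 23.1], 20.6), (27, [149.1, 23.3], 18.6), (30, [146.9, 23.2], 20.2), (36, [143.4, 23.3], 20.3), (42, [140.1, 23.4], 19.6), (48, [136.4, 23.5], 20.3), (54, [135.2, 24.4], 10.3), (60, [134.2, 25.6], -1.9)]
240 [(0, [164.9, -49.3], 17.2), (3, [162.9, -49.2], 18.2), (6, [161.4, -49.4], 17.7), (9, [159.8, -49.6], 17.2), (12, [158.1, -49.7], 17.4), (15, [156.6, -50.0], 16.5), (18, [nan, nan], nan), (21, [153.3, -50.2], 16.1), (24, [150.7, -49.8], 18.9), (27, [148.8, -49.8], 19.5), (30, [146.9, -49.8], 19.9), (36, [143.6, -50.1], 19.3), (42, [140.0, -50.2], 19.7), (48, [136.3, -50.4], 20.1), (54, [135.4, -52.8], 9.1), (60, [133.9, -55.1], -1.0)]
400 [(0, [164.7, 53.8], 18.2), (3, [163.6, 54.2], 16.6), (6, [162.3, 54.6], 15.3), (9, [160.0, 54.3], 17.2), (12, [157.9, 54.2], 18.3), (15, [156.4, 54.5], 17.6), (18, [155.0, 54.8], 16.5), (21, [152.7, 54.5], 18.5), (24, [150.6, 54.4], 19.5), (27, [148.9, 54.5], 19.6), (30, [147.5, 54.8], 18.4), (36, [143.9, 55.0], 18.6), (42, [139.9, 54.9], 20.3), (48, [136.2, 54.9], 21.0), (54, [134.9, 57.2], 11.8), (60, [133.9, 60.0], -0.5)]
```

Emit:
carry_out:
  moves:
    - [[0,0,12,0],[0,0,11,0],[0,0,0,0],[10,0,4,0],[0,0,0,0]]

```text
time: 7.23
eef_pos: [403.0, 194.7, 103.5]
tool_rot: [0.0, 0.982, -0.187, -0.0]
ft_force: [-0.1, 0.2, -2.8]
grip_width: 0.139
```

Emit:
carry_out:
  moves:
    - [[8,0,3.2,0],[8,0,3.2,0],[7,0,2.7,0],[0,0,0,0],[0,0,0,0]]

```text
time: 7.65
eef_pos: [424.3, 186.7, 94.8]
tool_rot: [0.0, 0.982, -0.187, -0.0]
ft_force: [-0.6, -0.4, -1.0]
grip_width: 0.14
```

```bash
python3 -c "
from h import *
im,d,K,T=shot('wrist');P=cloud(d,K,T);Tt=pose();save(im,'wrist5.png');np.save('P5.npy',P)
print(Tt[:3,3]); s=readout.state(); print(s['ft_force'])
L=(P-Tt[:3,3])@Tt[:3,:3]
for u in (312,285,352):
  print(u,[(v,L[v,u].round(1)[0].tolist(),round(float(P[v,u,2]),1)) for v in range(0,100,5)])
"
```

```text
[424.04040191 186.87509213  94.86769537]
[-0.46234371  0.51578749 -2.07769171]
312 [(0, 150.5, 22.5), (5, 147.7, 23.6), (10, 146.8, 19.5), (15, 146.2, 14.0), (20, 143.4, 14.7), (25, 140.2, 17.1), (30, 137.7, 17.1), (35, 134.7, 18.5), (40, 131.6, 20.9), (45, 128.8, 22.0), (50, 126.1, 22.8), (55, 122.8, 25.9), (60, 120.2, 26.1), (65, 117.2, 28.6), (70, 114.6, 29.0), (75, 111.8, 30.4), (80, 108.8, 32.9), (85, 106.2, 33.7), (90, 103.4, 35.6), (95, 100.7, 36.5)]
285 [(0, 150.4, 22.7), (5, 148.1, 22.6), (10, 147.3, 17.9), (15, 150.9, -0.5), (20, 148.7, -1.9), (25, 145.7, -1.0), (30, 143.0, -1.0), (35, 140.6, -2.2), (40, 137.5, -0.9), (45, 134.7, -0.8), (50, 132.3, -2.3), (55, 128.9, -0.0), (60, 126.4, -1.1), (65, 123.7, -1.9), (70, 116.6, 19.1), (75, 113.7, 20.1), (80, 111.3, 18.8), (85, 108.5, 19.6), (90, 105.8, 19.6), (95, 103.2, 19.0)]
352 [(0, 150.5, 22.6), (5, 148.1, 22.6), (10, 146.5, 20.2), (15, 151.0, -0.6), (20, 148.7, -1.8), (25, 145.6, -0.5), (30, 143.1, -1.4), (35, 140.3, -1.1), (40, 137.8, -1.9), (45, 135.0, -2.1), (50, 132.1, -1.4), (55, 129.2, -1.1), (60, 126.3, -0.8), (65, 123.9, -2.6), (70, 116.6, 19.1), (75, 113.9, 19.3), (80, 111.2, 19.5), (85, 108.6, 19.3), (90, 106.0, 18.8), (95, 103.1, 19.7)]
```

View pics/wrist5.png

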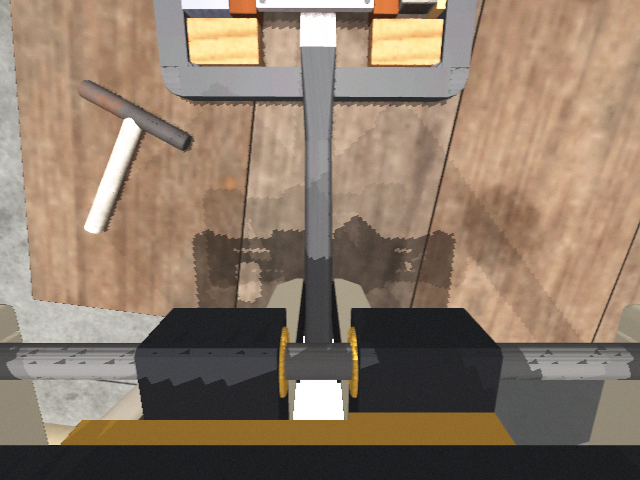

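Emit:
carry_out:
  moves:
    - [[0,0,1,0],[5,0,2,0],[5,0,2,0],[0,0,0,0],[0,0,0,0]]

```text
time: 8.12
eef_pos: [433.5, 183.2, 89.9]
tool_rot: [0.0, 0.982, -0.187, -0.0]
ft_force: [-0.6, 0.3, -2.0]
grip_width: 0.14
```

```bash
python3 -c "
from h import *
im,d,K,T=shot('wrist');P=cloud(d,K,T);Tt=pose();save(im,'wrist6.png')
print(Tt[:3,3]); s=readout.state(); print(s['ft_force'],s['torque'])
L=(P-Tt[:3,3])@Tt[:3,:3]
for u in (316,285):
  print(u,[(v,L[v,u].round(1)[0].tolist(),round(float(P[v,u,2]),1)) for v in range(0,130,5)])
im,d,K,T=shot('side');save(im[150:350,150:450].repeat(2,0).repeat(2,1),'side6.png')
"
```

```text
[433.43868818 183.29589676  89.94972738]
[ 0.22546505 -0.58588206 -1.53667137] [0.1503577  0.16089508 0.00229548]
316 [(0, 148.4, 23.1), (5, 146.2, 22.8), (10, 143.7, 23.2), (15, 141.4, 23.1), (20, 139.3, 22.4), (25, 136.9, 22.5), (30, 137.0, 14.0), (35, 134.2, 15.1), (40, 131.8, 14.5), (45, 128.7, 16.8), (50, 126.0, 17.7), (55, 122.8, 20.4), (60, 120.1, 21.2), (65, 117.2, 23.2), (70, 114.2, 25.3), (75, 111.7, 25.5), (80, 108.8, 27.7), (85, 106.1, 28.6), (90, 103.2, 30.9), (95, 100.2, 34.5), (100, 97.7, 34.3), (105, 95.1, 35.3), (110, 92.4, 37.3), (115, 89.8, 38.8), (120, 87.2, 40.0), (125, 84.6, 40.6)]
285 [(0, 148.1, 23.8), (5, 145.9, 23.6), (10, 143.9, 22.5), (15, 141.9, 21.7), (20, 139.3, 22.4), (25, 136.9, 22.4), (30, 141.7, -1.9), (35, 138.9, -1.7), (40, 136.1, -1.2), (45, 133.3, -1.0), (50, 130.9, -2.0), (55, 128.0, -1.8), (60, 125.2, -1.5), (65, 122.1, 0.0), (70, 119.4, -0.7), (75, 116.6, -0.4), (80, 113.7, -0.5), (85, 107.4, 20.4), (90, 105.0, 19.0), (95, 102.5, 17.8), (100, 99.5, 20.7), (105, 96.8, 20.3), (110, 94.1, 20.4), (115, 92.4, 9.5), (120, 90.4, -1.4), (125, 87.4, -2.1)]
```

Emit:
carry_out:
  moves:
    - [[-2.5,0,8,0],[-2,0,8,0],[-1.5,0,8,0],[-1,0,8,0],[0,0,0,0]]
  grip_force: 25

```text
time: 8.63
eef_pos: [425.9, 186.0, 56.3]
tool_rot: [0.0, 0.982, -0.186, -0.001]
ft_force: [-1.0, 2.6, 1.2]
grip_width: 0.148
```

```bash
cat > lev.py <<'E'
from h import *
im,d,K,T=shot('wrist');P=cloud(d,K,T);Tt=pose();save(im,'lev%.0f.png'%(Tt[2,3]))
print(Tt[:3,3]); s=readout.state(); print(s['ft_force'],s['torque'],s['grip_width']*93)
L=(P-Tt[:3,3])@Tt[:3,:3]
for u in (316,275):
  print(u,[(v,L[v,u].round(1)[0].tolist(),round(float(P[v,u,2]),1)) for v in range(0,150,6)])
E
python3 lev.py
```

```text
[426.04976794 186.01880318  56.94879852]
[-2.2476487   3.08057801  0.47067816] [0.46617762 0.43702741 0.07348321] 13.504653278166494
316 [(0, 136.7, 21.0), (6, 134.3, 21.2), (12, 131.4, 22.7), (18, 128.7, 23.6), (24, 126.2, 24.0), (30, 123.7, 24.5), (36, 121.3, 24.5), (42, 118.8, 24.9), (48, 115.8, 26.9), (54, 113.2, 27.8), (60, 110.7, 28.0), (66, 108.1, 29.0), (72, 105.5, 29.6), (78, 103.0, 29.7), (84, 100.6, 29.1), (90, 97.8, 30.9), (96, 95.3, 31.1), (102, 92.6, 32.6), (108, 90.1, 32.2), (114, 87.5, 32.5), (120, 84.8, 33.6), (126, 82.3, 33.4), (132, 79.6, 33.7), (138, 77.0, 35.1), (144, 74.3, 35.5)]
275 [(0, 144.8, -1.4), (6, 142.3, -1.9), (12, 139.0, 0.1), (18, 136.8, -1.5), (24, 133.9, -1.0), (30, 131.4, -1.5), (36, 128.2, -0.1), (42, 126.0, -2.3), (48, 122.8, -0.7), (54, 115.2, 19.5), (60, 112.8, 18.7), (66, 109.9, 20.1), (72, 107.2, 20.8), (78, 104.9, 19.0), (84, 102.2, 19.5), (90, 100.4, 13.7), (96, 99.7, -1.3), (102, 96.8, -1.7), (108, 93.7, -2.0), (114, 90.5, -0.5), (120, 87.5, -1.5), (126, 84.4, -1.4), (132, 81.2, 0.0), (138, 78.0, -0.4), (144, 74.9, -1.1)]
```

Emit:
carry_out:
  moves:
    - [[-0.5,0,6,0],[0,0,6,0],[0,0,0,0]]

```text
time: 8.93
eef_pos: [425.7, 186.3, 45.3]
tool_rot: [0.0, 0.982, -0.186, -0.001]
ft_force: [-4.1, 2.6, 1.2]
grip_width: 0.145
```

```bash
python3 lev.py | head -3; python3 -c "
from h import *
im,d,K,T=shot('side'); P=cloud(d,K,T); X=np.array([560.6,133.8,20]); p=proj(X,K,T); print(p,pose()[:3,3])
u,v=p.astype(int); save(cv2.resize(im[v-60:v+60,u-80:u+80],None,fx=4,fy=4),'side7.png')
r=finder.regions_of('block_mid','side')
e=np.array([.9305,-.3663,0]); 
for x in r[:1]:
  Q=P[x['pixels']]; Q=Q[~np.isnan(Q[:,0])]; a=(Q-[534.5,144.2,0])@e
  for b in range(20,150,10):
    S=Q[(a>=b)&(a<b+10),2]
    if len(S)>5: print(b,len(S),np.percentile(S,[10,50,90]).round(1))
"
```

```text
[425.67132034 186.21465115  45.56566323]
[-3.53986998  2.31040748  0.05039981] [0.44751241 0.65513033 0.12940889] 13.463539679977432
316 [(0, 131.5, 24.4), (6, 129.0, 25.4), (12, 126.7, 25.8), (18, 124.5, 26.1), (24, 122.3, 25.9), (30, 120.0, 26.4), (36, 118.0, 25.5), (42, 115.7, 25.7), (48, 113.3, 26.3), (54, 110.6, 28.1), (60, 108.4, 27.7), (66, 106.1, 27.4), (72, 103.7, 28.1), (78, 101.3, 28.2), (84, 98.8, 29.1), (90, 96.4, 29.8), (96, 94.0, 29.8), (102, 91.5, 30.8), (108, 89.2, 29.7), (114, 86.8, 29.3), (120, 84.3, 30.0), (126, 81.8, 31.9), (132, 79.4, 30.3), (138, 76.8, 31.7), (144, 74.3, 31.8)]
[310.10222989 314.29834984] [425.69193294 186.11208431  45.70069135]
20 24 [25.7 28.6 30.9]
30 188 [28.5 30.  31. ]
40 188 [27.3 29.3 30.4]
50 186 [27.1 28.6 29.8]
60 179 [26.8 28.  29.3]
70 173 [26.1 27.5 28.7]
80 170 [25.5 27.  28.2]
90 164 [25.  26.2 27.6]
100 161 [24.5 25.7 27. ]
110 157 [23.6 25.  26.3]
120 168 [23.2 24.5 25.5]
130 134 [22.7 23.9 25.2]
```

View pics/side7.png

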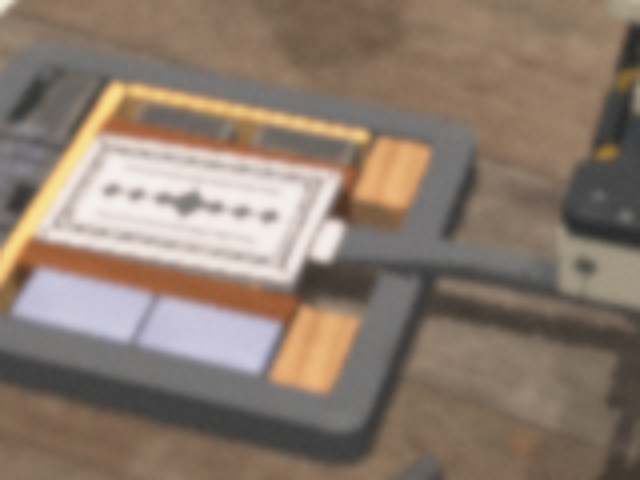

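Emit:
carry_out:
  moves:
    - [[0,0,5,0],[0,0,5,0],[0,0,3,0],[0,0,0,0],[0,0,0,0]]

```text
time: 9.5
eef_pos: [426.6, 186.2, 33.6]
tool_rot: [-0.0, 0.982, -0.187, 0.0]
ft_force: [-4.7, 2.1, 4.9]
grip_width: 0.142
```

```bash
cat > side.py <<'E'
from h import *
s=readout.state(); print(s['time'],s['ft_force'],s['eef_pos'],s['grip_width']*93)
im,d,K,T=shot('side'); P=cloud(d,K,T)
r=finder.regions_of('block_mid','side')
e=np.array([.9305,-.3663,0]); n=np.array([.3663,.9305,0])
for x in r[:1]:
  Q=P[x['pixels']]; Q=Q[~np.isnan(Q[:,0])]; a=(Q-[534.5,144.2,0])@e; b2=(Q-[534.5,144.2,0])@n
  print('x range',np.percentile(a,[1,99]),'y',np.percentile(b2,[1,99]))
  for b in range(20,150,10):
    S=Q[(a>=b)&(a<b+10),2]
    if len(S)>5: print(b,len(S),np.percentile(S,[10,50,90]).round(1))
E
python3 side.py
```

```text
9.5 [-4.72729479  2.090029    4.88355803] [426.64108407 186.21988061  33.62358293] 13.229094945806933
x range [ 29.98779955 138.10852288] y [-30.08593973  34.14326426]
20 23 [31.6 33.3 36.3]
30 200 [33.2 36.  37.2]
40 207 [26.4 34.7 36.2]
50 195 [30.2 33.5 34.9]
60 190 [28.6 32.4 33.7]
70 179 [28.8 30.9 32.3]
80 182 [28.  30.2 31.3]
90 169 [27.  28.7 30.1]
100 170 [26.1 27.6 28.8]
110 163 [25.  26.4 27.6]
120 156 [23.7 25.1 26.2]
130 147 [22.7 24.  25.4]
```

Emit:
carry_out:
  moves:
    - [[0,0,-4,0],[0,0,-4,0],[0,0,-4,0],[-8,0,0,0],[-10,0,-1,0]]

```text
time: 10.02
eef_pos: [409.9, 192.6, 46.4]
tool_rot: [-0.0, 0.982, -0.187, 0.001]
ft_force: [-0.4, 0.4, -2.7]
grip_width: 0.146
```

```bash
python3 side.py|head -6; python3 lev.py
```

```text
10.0167 [-0.43322381  0.35906866 -2.67879566] [409.87776396 192.59755603  46.39090283] 13.610742245538438
x range [ 30.06313995 138.39167496] y [-30.65104559  34.22539015]
20 18 [31.7 33.  37. ]
30 211 [33.1 35.7 37.2]
40 210 [26.6 34.6 36.1]
50 191 [29.3 33.6 34.9]
[408.74901997 192.8948819   45.84427479]
[ 0.15820023  0.28922231 -2.91437087] [ 0.12136501  0.19735071 -0.05699077] 13.042821224593864
316 [(0, 129.1, 29.7), (6, 126.9, 30.2), (12, 124.7, 30.5), (18, 122.4, 31.0), (24, 120.0, 31.8), (30, 117.8, 31.9), (36, 115.6, 32.1), (42, 113.7, 31.4), (48, 111.2, 32.5), (54, 109.0, 32.5), (60, 106.6, 33.0), (66, 104.5, 32.5), (72, 102.1, 33.3), (78, 99.9, 33.3), (84, 97.5, 34.0), (90, 95.3, 33.2), (96, 92.8, 34.3), (102, 90.5, 34.2), (108, 88.1, 34.6), (114, 85.8, 33.6), (120, 83.3, 35.1), (126, 80.9, 34.9), (132, 78.6, 34.5), (138, 76.1, 34.3), (144, 73.6, 35.3)]
275 [(0, 133.0, 19.1), (6, 130.3, 20.4), (12, 128.0, 20.4), (18, 126.0, 19.9), (24, 123.5, 20.5), (30, 121.3, 20.1), (36, 119.2, 19.3), (42, 119.1, 11.0), (48, 118.9, 2.1), (54, 117.2, -1.8), (60, 114.4, -1.6), (66, 111.4, -0.5), (72, 108.9, -1.2), (78, 105.8, 0.4), (84, 103.3, -1.0), (90, 100.4, -0.8), (96, 97.7, -1.3), (102, 94.7, -0.5), (108, 91.9, -0.6), (114, 89.0, -1.0), (120, 86.1, -1.2), (126, 83.2, -1.9), (132, 80.2, -2.3), (138, 77.1, -0.1), (144, 74.1, -1.4)]
```

Emit:
carry_out:
  moves:
    - [[-17,0,-3,0],[-17,0,-8,0],[0,0,-15,0],[0,0,-15,-6],[0,0,-5,-7]]
  grip_force: 50

```text
time: 10.58
eef_pos: [378.9, 205.7, 94.1]
tool_rot: [-0.001, 0.997, -0.072, 0.001]
ft_force: [0.6, -0.1, -2.3]
grip_width: 0.145
```

Emit:
carry_out:
  moves:
    - [[0,0,0,-7],[0,0,0,-7],[0,0,0,-7],[0,0,0,-7],[0,0,0,-7]]

```text
time: 11.0
eef_pos: [378.1, 205.1, 92.0]
tool_rot: [0.0, 0.973, 0.232, 0.0]
ft_force: [-0.0, -0.7, -2.0]
grip_width: 0.143
```

Emit:
carry_out:
  moves:
    - [[0,0,0,-7],[0,0,0,-7],[0,0,0,-7],[0,0,0,-7],[0,0,0,-3.5]]

```text
time: 11.42
eef_pos: [378.0, 205.1, 91.9]
tool_rot: [0.0, 0.873, 0.488, -0.0]
ft_force: [-0.4, 0.3, -1.5]
grip_width: 0.142
```

Emit:
carry_out:
  moves:
    - [[-22,19,0,0],[-21,20,0,0],[0,0,10,0],[0,0,10,0],[0,0,0,0]]

```text
time: 11.83
eef_pos: [386.7, 147.7, 69.7]
tool_rot: [-0.001, 0.875, 0.484, -0.002]
ft_force: [-0.0, 0.6, -2.4]
grip_width: 0.142
```

```bash
python3 -c "
from h import *
bar_wrist('wrist8.png')"
```

```text
TCP [386.9 148.1  70.5] grip 12.973914372830777 conf 0.97
-25 164 y [-6.   6.4] z [14.  14.9]
-15 440 y [-6.5  6.3] z [13.6 14.5]
-5 428 y [-5.8  5.6] z [13.3 14.1]
5 466 y [-5.7  5.6] z [13.  13.8]
15 519 y [-6.6  6. ] z [12.6 13.5]
25 544 y [-6.5  5.8] z [12.3 13.1]
35 574 y [-6.3  6.2] z [12.  12.8]
45 638 y [-6.8  6.1] z [11.6 12.5]
55 657 y [-6.6  6. ] z [11.2 12.1]
65 675 y [-6.5  5.8] z [10.9 11.8]
75 753 y [-6.7  5.8] z [10.6 11.5]
85 810 y [-7.1  6.1] z [11.1 12.1]
95 906 y [-7.5  6.5] z [11.9 12.9]
105 1024 y [-8.2  7.2] z [12.9 13.9]
115 1123 y [-8.8  7.5] z [13.8 14.7]
125 1085 y [-9.1  8.2] z [14.6 15.7]
max x 128.7
```

View pics/wrist8.png

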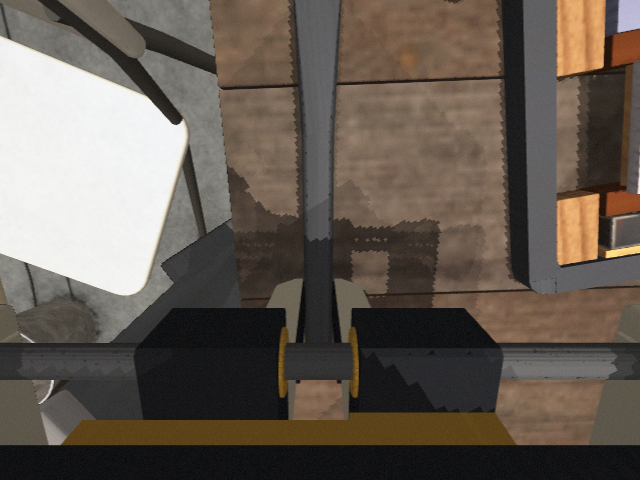

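Emit:
carry_out:
  moves:
    - [[0,0,14,0],[0,0,13,0],[0,0,10,0],[0,0,3,0],[0,0,0,0]]

```text
time: 12.35
eef_pos: [387.4, 148.3, 31.2]
tool_rot: [-0.0, 0.874, 0.485, -0.001]
ft_force: [-0.4, -0.0, -1.9]
grip_width: 0.144
```

Emit:
carry_out:
  moves:
    - [[0,0,0,0],[0,0,1.5,0],[0,0,1.5,0],[0,0,1.5,0],[0,0,0,0]]
  grip_force: 3

```text
time: 12.77
eef_pos: [388.6, 148.1, 27.7]
tool_rot: [0.0, 0.875, 0.485, 0.0]
ft_force: [-0.0, -0.3, -1.8]
grip_width: 0.151
```

```bash
python3 -c "
from h import *
print(readout.state()['ft_force'])
bar_wrist()" | awk 'NR<3||NR%4==0'
```

```text
[-0.02173638 -0.28222371 -1.77033628]
TCP [388.6 148.1  27.7] grip 13.905117275482421 conf 0.61
-15 468 y [-6.5  6.2] z [12.8 13.8]
25 542 y [-6.7  5.8] z [13.4 14.3]
65 646 y [-6.7  5.8] z [14.2 15. ]
105 924 y [-7.8  7.3] z [18.  19.1]
max x 131.9
```

Emit:
carry_out:
  moves:
    - [[0,0,1.5,0],[0,0,1,0],[0,0,0,0]]

```text
time: 13.12
eef_pos: [388.4, 148.0, 25.0]
tool_rot: [0.0, 0.875, 0.485, 0.0]
ft_force: [0.7, 0.4, -2.0]
grip_width: 0.153
```

Emit:
carry_out:
  moves:
    - [[0,0,0,0],[0,0,0,0],[0,0,0,0],[0,0,0,0],[0,0,-3,0]]
  hand: 45

```text
time: 13.53
eef_pos: [387.9, 147.9, 27.7]
tool_rot: [-0.0, 0.875, 0.485, -0.0]
ft_force: [0.1, 0.2, 0.4]
grip_width: 0.452
```

Emit:
carry_out:
  moves:
    - [[0,0,-20,0],[0,0,-35,0],[0,0,-35,0],[0,0,-35,6.5],[0,0,-10,7]]

```text
time: 13.95
eef_pos: [391.0, 148.7, 169.3]
tool_rot: [0.001, 0.926, 0.377, 0.004]
ft_force: [1.1, 0.8, 0.8]
grip_width: 0.485
```

```bash
python3 -c "
from h import *
im,d,K,T=shot('wrist');save(im,'wrist9.png');P=cloud(d,K,T)
r=finder.regions_of('bar_mid','wrist')[0]; Q=P[cv2.erode(r['pixels'].astype(np.uint8),np.ones((3,3)))>0]; Q=Q[~np.isnan(Q[:,0])]; Q=Q[(Q[:,2]>1)&(Q[:,2]<20)]
R=cv2.minAreaRect(Q[:,:2].astype(np.float32)); print(r['conf'],R,cv2.boxPoints(R).round())
a=np.deg2rad(58.3); s=(Q[:,:2]-R[0])@[np.cos(a),np.sin(a)]
for b in range(-100,100,20):
  S=Q[(s>=b)&(s<b+20),2]; print(b,len(S),np.percentile(S,[50]) if len(S) else 0)
s=readout.state();print(s['time'],s['eef_pos'],s['grip_width']*93)
"
```

```text
0.89 ((418.2135314941406, 198.67318725585938), (196.5370330810547, 18.800861358642578), 56.85914611816406) [[357. 122.]
 [372. 111.]
 [480. 276.]
 [464. 286.]]
-100 220 [11.42620988]
-80 271 [11.325559]
-60 291 [11.19377648]
-40 326 [11.30284235]
-20 316 [11.24940791]
0 346 [11.34753675]
20 373 [9.95925307]
40 482 [7.32738877]
60 525 [4.87967931]
80 544 [3.20200413]
14.05 [390.47996292 148.56435422 166.46372889] 44.76804964175046
```

Emit:
carry_out:
  moves:
    - [[0,0,0,6.6],[0,0,0,6.6],[0,0,0,6.6],[0,0,0,6.6],[0,0,0,6.6]]
  hand: 93

```text
time: 14.47
eef_pos: [387.2, 147.7, 161.0]
tool_rot: [0.0, 0.995, 0.1, -0.002]
ft_force: [-0.5, 0.0, -0.6]
grip_width: 0.797
```

Emit:
carry_out:
  moves:
    - [[0,0,0,6.6],[0,0,0,6.6],[0,0,0,6.6],[0,0,0,6.6],[0,0,0,6.6]]

```text
time: 14.88
eef_pos: [387.2, 147.7, 160.9]
tool_rot: [0.001, 0.982, -0.187, -0.001]
ft_force: [-0.3, 0.3, -0.1]
grip_width: 0.996
```

Emit:
carry_out:
  moves:
    - [[26,-10,0,0],[26,-10,0,0],[26,-10,0,0],[26,-10,0,0],[26,-8,0,0]]

```text
time: 15.3
eef_pos: [527.0, 144.9, 160.5]
tool_rot: [0.001, 0.983, -0.184, -0.001]
ft_force: [-0.8, -0.3, 0.6]
grip_width: 1.001
```

```bash
cat > blk.py <<'E'
from h import *
import sys
im,d,K,T=shot('wrist');save(im,sys.argv[1]);P=cloud(d,K,T);Tt=pose(); print(Tt.round(3),readout.state()['time'])
r=finder.regions_of('block_mid','wrist')[0]; Q=P[cv2.erode(r['pixels'].astype(np.uint8),np.ones((3,3)))>0]; Q=Q[~np.isnan(Q[:,0])]
L=(Q-Tt[:3,3])@Tt[:3,:3]; print(r['conf'],len(L),cv2.minAreaRect(L[:,:2].astype(np.float32)))
for b in np.arange(-100,180,10):
  m=(L[:,0]>=b)&(L[:,0]<b+10)
  if m.sum()>20: print(b+5,m.sum(),'y',np.percentile(L[m,1],[1,99]).round(1),'z',np.percentile(Q[m,2],[10,50,90]).round(1))
print('x',np.percentile(L[:,0],[.3,99.7]))
E
python3 blk.py wrist10.png
```

```text
[[ 9.32000e-01 -3.63000e-01 -1.00000e-03  5.30518e+02]
 [-3.63000e-01 -9.32000e-01 -1.00000e-03  1.44010e+02]
 [-1.00000e-03  1.00000e-03 -1.00000e+00  1.59990e+02]
 [ 0.00000e+00  0.00000e+00  0.00000e+00  1.00000e+00]] 15.35
0.84 12462 ((88.56869506835938, -0.8369827270507812), (107.91664123535156, 62.50401306152344), 0.463704913854599)
35 556 y [-31.3  29.2] z [34.6 35.5 36.5]
45 1071 y [-31.6  29.8] z [33.5 34.6 35.7]
55 1112 y [-31.5  29.6] z [32.4 33.4 34.5]
65 1118 y [-32.   28.8] z [31.2 32.2 33.2]
75 1092 y [-31.7  29.5] z [30.  31.  32.1]
85 1156 y [-31.6  29.8] z [28.8 29.8 30.9]
95 1160 y [-31.4  29.7] z [27.5 28.7 29.7]
105 1224 y [-31.2  30.2] z [26.3 27.4 28.5]
115 1199 y [-31.1  30.1] z [25.1 26.1 27.2]
125 1232 y [-31.1  29.9] z [23.9 25.  26.1]
135 1257 y [-31.4  30.4] z [22.8 23.8 24.8]
145 285 y [-30.7  29.6] z [22.  22.9 23.6]
x [ 34.95530555 142.03102047]
```

View pics/wrist10.png

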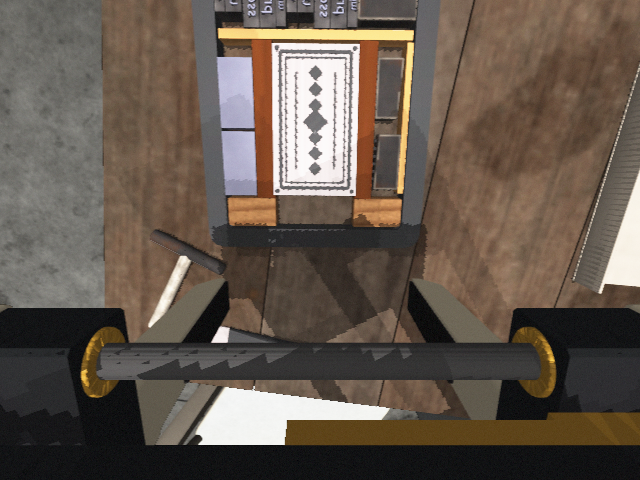

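Emit:
carry_out:
  moves:
    - [[0,0,0,0.4],[0,0,0,0],[0,0,0,0]]

```text
time: 15.65
eef_pos: [525.6, 145.1, 162.2]
tool_rot: [0.0, 0.982, -0.189, -0.001]
ft_force: [-1.1, -0.2, 0.3]
grip_width: 1.002
```

```bash
python3 blk.py wrist11.png | sed -n '1,3p;5,10p;$p'
```

```text
[[ 9.28000e-01 -3.72000e-01 -1.00000e-03  5.25813e+02]
 [-3.72000e-01 -9.28000e-01 -0.00000e+00  1.45169e+02]
 [-1.00000e-03  0.00000e+00 -1.00000e+00  1.62703e+02]
0.88 12235 ((93.529296875, -2.289571762084961), (62.41118240356445, 107.896728515625), 89.77741241455078)
35 68 y [-31.7  27.1] z [34.8 35.8 36.6]
45 1028 y [-32.8  27.5] z [34.2 35.3 36.3]
55 1039 y [-32.6  28.1] z [32.9 33.9 34.9]
65 1131 y [-32.5  28.7] z [31.7 32.7 33.8]
75 1056 y [-32.8  27.9] z [30.5 31.5 32.6]
x [ 39.83222588 146.88042865]
```

Emit:
carry_out:
  moves:
    - [[26,-2.3,20,0],[25,0,30,0],[0,0,30,0],[0,0,26,0],[0,0,10,0]]

```text
time: 16.17
eef_pos: [572.7, 127.9, 44.0]
tool_rot: [0.0, 0.982, -0.19, -0.002]
ft_force: [-24.6, 0.9, 59.2]
grip_width: 0.985
```

Emit:
carry_out:
  moves:
    - [[0,0,0,0],[0,0,0,0],[0,0,0,0],[0,0,0,0],[0,0,0,0]]
  hand: 55
  grip_force: 40

```text
time: 16.58
eef_pos: [575.5, 128.5, 47.9]
tool_rot: [-0.0, 0.982, -0.19, 0.001]
ft_force: [1.7, 12.7, 1.7]
grip_width: 0.689
```

Emit:
carry_out:
  moves:
    - [[0,0,0,0],[0,0,0,0],[0,0,0,0]]
  grip_force: 60

```text
time: 16.83
eef_pos: [575.5, 128.9, 47.9]
tool_rot: [-0.001, 0.982, -0.19, 0.0]
ft_force: [-1.1, 5.6, 4.9]
grip_width: 0.676
```

```bash
python3 side.py
```

```text
16.8333 [-1.12378432  5.57972362  4.93604261] [575.5300094  128.89009936  47.8522247 ] 62.87989966503813
x range [ 29.59211351 138.80453421] y [-24.27065411  34.52308342]
20 22 [31.4 33.2 36.4]
30 160 [33.8 35.8 37. ]
40 8 [34.  34.8 36.3]
50 6 [27.4 31.9 48.4]
60 64 [23.9 31.4 33.7]
70 92 [24.5 30.7 32.1]
80 87 [25.7 29.8 30.9]
90 85 [25.4 28.5 29.9]
100 85 [25.3 27.3 28.6]
110 81 [25.1 26.3 27.2]
120 96 [23.8 25.3 26.6]
130 105 [22.6 24.  25.2]
```

Emit:
carry_out:
  moves:
    - [[0,0,-2,0],[0,0,-3,0],[0,0,-3,0],[-0.5,0,-3,0],[-0.5,0,-3,0]]

```text
time: 17.35
eef_pos: [574.6, 128.9, 59.7]
tool_rot: [-0.001, 0.982, -0.19, 0.001]
ft_force: [11.0, 4.8, -15.2]
grip_width: 0.673
```

```bash
python3 side.py
```

```text
17.35 [ 10.99354819   4.77729041 -15.16750014] [574.60308358 128.92383839  59.68446146] 62.61581568447986
x range [ 29.0866872  136.41570865] y [-26.75508135  64.79921187]
20 43 [43.9 45.7 48.5]
30 144 [46.8 48.3 49.4]
40 49 [22.4 29.5 47.5]
50 47 [23.2 29.1 45.1]
60 96 [26.  40.3 42.8]
70 128 [26.6 38.8 41. ]
80 122 [25.9 37.1 39. ]
90 123 [26.1 35.3 36.7]
100 112 [26.5 33.3 35. ]
110 113 [27.1 31.2 32.7]
120 110 [26.8 29.1 30.2]
130 92 [25.6 27.6 28.7]
```

Emit:
carry_out:
  moves:
    - [[0,0,-4,0],[0,0,-4,0],[0,0,-4,0],[0,0,-4,0],[0,0,-4,0]]

```text
time: 17.87
eef_pos: [574.6, 128.2, 79.6]
tool_rot: [0.0, 0.982, -0.19, 0.0]
ft_force: [11.9, 0.7, -14.4]
grip_width: 0.675
```

```bash
python3 side.py; python3 -c "
from h import *
im,d,K,T=shot('side'); save(cv2.resize(im[200:380,200:420],(660,540)),'side12.png')"
```

```text
17.8667 [ 11.89351169   0.67004477 -14.35335388] [574.5855331  128.16819774  79.59012458] 62.765733964047136
x range [ 30.93443689 133.68559661] y [-24.96944603  34.29791346]
30 178 [63.7 68.4 70.3]
40 42 [43.2 48.3 66.5]
50 40 [41.3 47.9 51.4]
60 90 [39.4 51.7 58.5]
70 144 [37.3 52.8 55.6]
80 161 [32.9 49.5 52.1]
90 163 [27.9 45.6 48.1]
100 167 [26.5 41.9 44.3]
110 156 [28.2 38.3 40.6]
120 158 [28.2 34.6 36.8]
130 57 [29.6 32.2 33.8]
```

View pics/side12.png

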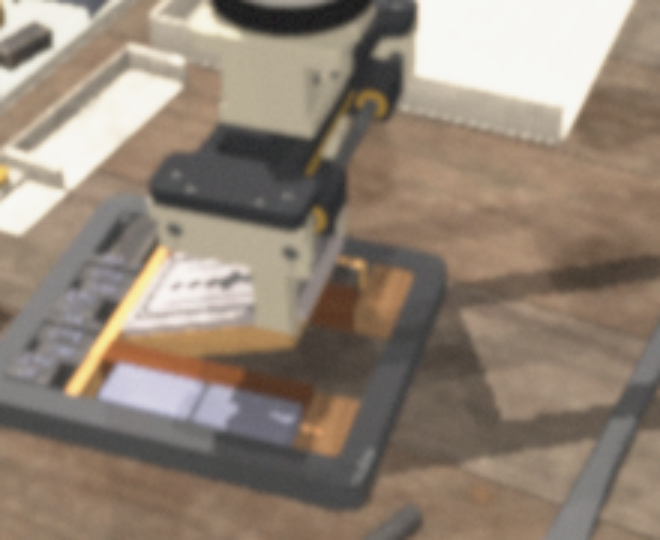

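Emit:
carry_out:
  moves:
    - [[0,0,-4,0],[0,0,-4,0],[0,0,-4,0],[0,0,-4,0],[0,0,-4,0]]

```text
time: 18.43
eef_pos: [574.5, 127.4, 99.1]
tool_rot: [0.001, 0.982, -0.19, 0.0]
ft_force: [11.8, -1.5, -17.2]
grip_width: 0.679
```

Emit:
carry_out:
  moves:
    - [[0,0,-5,0],[0,0,-5,0],[0,0,-5,0],[0,0,-5,0],[0,0,0,0]]

```text
time: 18.85
eef_pos: [574.7, 128.5, 122.4]
tool_rot: [-0.0, 0.982, -0.19, 0.001]
ft_force: [0.6, 0.3, -1.9]
grip_width: 0.679
```

```bash
python3 side.py
```

```text
18.85 [ 0.64179432  0.26171789 -1.89951664] [574.70525148 128.47737785 122.40241   ] 63.1101509167362
x range [ 32.77824482 131.31556866] y [-30.13291265  35.54803353]
30 202 [ 88.  110.5 112.9]
40 61 [ 85.   93.1 110.5]
50 61 [80.7 87.6 95.3]
60 113 [75.5 90.2 98.5]
70 158 [73.9 91.3 95.3]
80 191 [71.2 87.2 90.5]
90 193 [65.5 82.2 85.5]
100 192 [61.  77.4 80.5]
110 188 [55.3 72.6 75.9]
120 152 [59.2 68.1 70.7]
130 25 [64.  65.7 66.8]
```

```bash
python3 - <<'E'
from h import *
for n in ("side","scene"):
    im,d,K,T=shot(n); P=cloud(d,K,T)
    for x in finder.regions_of("galley",n)[:1]:
        Q=P[x["pixels"]]; Q=Q[~np.isnan(Q[:,0])]
        for nm,S in (("all",Q),("floor",Q[abs(Q[:,2]-2)<5])):
            R=cv2.minAreaRect(S[:,:2].astype(np.float32)); print(n,nm,x["conf"],len(S),R,cv2.boxPoints(R).round().tolist())
    for q in ("standing_type","stick"):
      for x in finder.regions_of(q,n)[:1]:
        Q=P[x["pixels"]]; Q=Q[~np.isnan(Q[:,0])]; print(q,x["conf"],np.median(Q,0).round(1),Q.min(0).round(),Q.max(0).round())
E
```

```text
side all 0.61 5771 ((455.811767578125, -298.40814208984375), (987.203125, 325.69000244140625), 67.40446472167969) [[116.0, -692.0], [417.0, -817.0], [796.0, 95.0], [495.0, 220.0]]
side floor 0.61 3729 ((478.8603820800781, -239.81060791015625), (256.5541076660156, 307.299072265625), 63.12187194824219) [[284.0, -285.0], [558.0, -424.0], [674.0, -195.0], [400.0, -56.0]]
stick 0.79 [724.4 -82.1   3.3] [ 632. -210.   -2.] [782. 200. 227.]
scene all 0.93 22417 ((499.3937683105469, -229.61282348632812), (299.2348327636719, 344.00677490234375), 62.96235656738281) [[278.0, -285.0], [585.0, -441.0], [721.0, -175.0], [414.0, -18.0]]
scene floor 0.93 17133 ((499.94854736328125, -230.11428833007812), (297.1794738769531, 344.4340515136719), 63.4344596862793) [[279.0, -286.0], [588.0, -440.0], [720.0, -174.0], [412.0, -20.0]]
standing_type 0.6 [ 528.1 -367.7   21. ] [ 491. -393.   -2.] [ 583. -334.   29.]
stick 0.83 [714.7 -91.4   1.3] [ 640. -178.   -4.] [783.   2.  21.]
```

Emit:
carry_out:
  moves:
    - [[0,0,-10,0],[0,8,-12,0],[0,15,-8,0],[0,22,0,0],[0,28,0,0]]

```text
time: 19.77
eef_pos: [547.9, 60.7, 153.8]
tool_rot: [-0.0, 0.982, -0.189, 0.002]
ft_force: [-0.4, -0.1, -3.6]
grip_width: 0.676
```

Emit:
carry_out:
  moves:
    - [[0,30,0,0],[0,30,0,0],[0,30,0,0],[0,30,0,0],[0,30,0,0]]

```text
time: 20.18
eef_pos: [490.6, -80.1, 152.8]
tool_rot: [0.0, 0.982, -0.19, 0.001]
ft_force: [1.2, -0.5, -2.4]
grip_width: 0.68
```

Emit:
carry_out:
  moves:
    - [[0,30,0,0],[0,28,0,0],[0,22,0,0],[0,15,0,0],[0,0,0,0]]

```text
time: 20.6
eef_pos: [454.8, -169.7, 152.8]
tool_rot: [0.001, 0.982, -0.191, 0.001]
ft_force: [-0.7, -0.1, -2.9]
grip_width: 0.681
```

```bash
python3 blk.py wrist13.png; python3 -c "
from h import *
P=cloud(*shot('wrist')[1:]); T=pose(); L=(P-T[:3,3])@T[:3,:3]
Z=P[...,2]; m=(Z>24)&(Z<40)&(L[...,0]>20); print('wall pts',m.sum())
for u in (60,200,320,440,580): print(u,[(v,P[v,u].round(0).tolist()) for v in range(0,300,40)])
"
```

```text
[[ 9.27000e-01 -3.76000e-01  2.00000e-03  4.55331e+02]
 [-3.76000e-01 -9.27000e-01 -1.00000e-03 -1.68294e+02]
 [ 2.00000e-03  0.00000e+00 -1.00000e+00  1.52637e+02]
 [ 0.00000e+00  0.00000e+00  0.00000e+00  1.00000e+00]] 20.65
0.68 24383 ((36.212928771972656, 13.500808715820312), (86.53788757324219, 107.85768127441406), 88.77351379394531)
-5 2367 y [-27.4  33.3] z [138.8 140.8 142.4]
5 2812 y [-27.8  33.2] z [134.  136.2 138.4]
15 2746 y [-28.3  33.5] z [129.1 131.3 133.5]
25 2658 y [-28.5  33.2] z [124.3 126.3 128.6]
35 2539 y [-28.9  32.6] z [119.4 121.5 123.6]
45 2452 y [-29.3  32.3] z [114.3 116.6 118.8]
55 2362 y [-29.2  32.2] z [109.4 111.6 113.8]
65 2273 y [-29.6  31.7] z [104.6 106.8 109. ]
75 2189 y [-30.   31.4] z [ 99.5 101.7 104. ]
85 1982 y [-30.2  31.2] z [94.9 97.2 99.2]
x [-8.23756403 88.79480699]
wall pts 4948
60 [(0, [694.0, -57.0, -1.0]), (40, [671.0, -42.0, -1.0]), (80, [647.0, -27.0, 0.0]), (120, [622.0, -10.0, -1.0]), (160, [595.0, 8.0, -1.0]), (200, [566.0, 26.0, -1.0]), (240, [536.0, 46.0, -1.0]), (280, [504.0, 59.0, 8.0])]
200 [(0, [646.0, -157.0, 20.0]), (40
[... 225 characters left out ...]
 -0.0]), (40, [597.0, -227.0, -0.0]), (80, [570.0, -216.0, 1.0]), (120, [536.0, -202.0, 95.0]), (160, [517.0, -194.0, 105.0]), (200, [498.0, -187.0, 117.0]), (240, [481.0, -180.0, 125.0]), (280, [464.0, -173.0, 135.0])]
440 [(0, [588.0, -320.0, 1.0]), (40, [562.0, -311.0, 2.0]), (80, [535.0, -304.0, 1.0]), (120, [507.0, -295.0, -0.0]), (160, [477.0, -286.0, 1.0]), (200, [445.0, -276.0, 1.0]), (240, [411.0, -266.0, 1.0]), (280, [374.0, -255.0, 1.0])]
580 [(0, [549.0, -416.0, 1.0]), (40, [522.0, -402.0, 12.0]), (80, [496.0, -390.0, 22.0]), (120, [471.0, -378.0, 32.0]), (160, [244.0, -816.0, -627.0]), (200, [141.0, -795.0, -625.0]), (240, [129.0, -658.0, -440.0]), (280, [61.0, -616.0, -401.0])]
```

View pics/wrist13.png

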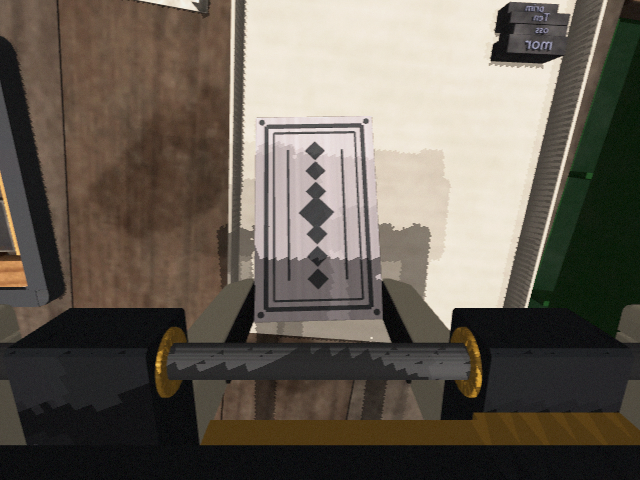

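Emit:
carry_out:
  moves:
    - [[0,15,0,0],[0,15,12,5],[0,0,20,0],[0,0,18,0],[0,0,8,0]]

```text
time: 21.17
eef_pos: [443.5, -193.0, 91.0]
tool_rot: [-0.001, 0.973, -0.232, -0.001]
ft_force: [-1.3, 0.0, -4.1]
grip_width: 0.676
```

```bash
python3 blk.py wrist14.png; python3 -c "
from h import *
P=cloud(*shot('wrist')[1:]); 
for v in (20,60,100): 
  z=P[v,:,2]; i=np.where((z>25)&(z<38))[0]; print(v,[P[v,k].round(0).tolist() for k in (i[0],i[-1])] if len(i) else 0)
"
```

```text
[[ 8.92000e-01 -4.51000e-01 -4.00000e-03  4.42865e+02]
 [-4.51000e-01 -8.92000e-01  2.00000e-03 -1.92561e+02]
 [-5.00000e-03 -0.00000e+00 -1.00000e+00  9.00730e+01]
 [ 0.00000e+00  0.00000e+00  0.00000e+00  1.00000e+00]] 21.2167
0.71 24030 ((41.1649284362793, 0.2829933166503906), (63.10148239135742, 98.11448669433594), 88.40679168701172)
-5 2026 y [-28.3  31.7] z [77.4 79.1 80.7]
5 2814 y [-29.2  31.7] z [72.6 74.8 77. ]
15 2739 y [-29.5  31.8] z [67.6 69.8 72. ]
25 2607 y [-29.6  31.4] z [62.7 64.8 67. ]
35 2539 y [-30.3  31.2] z [57.7 59.8 62.1]
45 2479 y [-30.7  30.8] z [52.6 54.9 57.1]
55 2345 y [-30.2  30.4] z [47.5 49.8 52. ]
65 2206 y [-31.   30.1] z [42.7 44.8 47. ]
75 2182 y [-31.4  29.6] z [37.7 39.9 42.1]
85 2079 y [-31.4  29.6] z [32.7 35.1 37.1]
x [-7.06258218 89.66394182]
20 [[609.0, -169.0, 31.0], [496.0, -392.0, 31.0]]
60 [[592.0, -161.0, 32.0], [479.0, -383.0, 31.0]]
100 [[574.0, -152.0, 31.0], [461.0, -375.0, 30.0]]
```

Emit:
carry_out:
  moves:
    - [[0,0,3,0],[0,0,3,0],[0,0,2,0],[0,0,1,0],[0,0,0,0]]

```text
time: 21.73
eef_pos: [444.4, -194.3, 84.1]
tool_rot: [-0.0, 0.973, -0.233, 0.0]
ft_force: [0.1, -0.2, -4.0]
grip_width: 0.681
```

Emit:
carry_out:
  moves:
    - [[0,0,3,0],[-0.5,0,3,0],[-0.5,0,4,0],[-0.5,0,4,0],[0,0,4,0]]
  grip_force: 20

```text
time: 22.15
eef_pos: [442.9, -193.6, 65.7]
tool_rot: [-0.0, 0.973, -0.233, -0.0]
ft_force: [-2.2, 0.9, 0.7]
grip_width: 0.683
```

```bash
python3 blk.py wrist15.png; python3 -c "
from h import *
s=readout.state();print(s['ft_force'])"
```

```text
[[ 8.92000e-01 -4.52000e-01 -1.00000e-03  4.42594e+02]
 [-4.52000e-01 -8.92000e-01  0.00000e+00 -1.93495e+02]
 [-1.00000e-03  0.00000e+00 -1.00000e+00  6.48240e+01]
 [ 0.00000e+00  0.00000e+00  0.00000e+00  1.00000e+00]] 22.2
0.75 27222 ((42.129852294921875, 1.2066059112548828), (105.22296142578125, 62.94721984863281), 0.14252111315727234)
-5 2523 y [-29.2  31.9] z [51.4 52.8 54.1]
5 2618 y [-28.9  31.9] z [48.5 49.9 51.4]
15 2626 y [-29.2  31.9] z [45.7 47.  48.6]
25 2641 y [-29.2  32. ] z [42.7 44.2 45.7]
35 2615 y [-29.1  32. ] z [39.8 41.3 42.8]
45 2603 y [-29.3  32. ] z [36.9 38.4 39.9]
55 2608 y [-29.   32.1] z [34.  35.5 37. ]
65 2624 y [-29.3  32.1] z [31.1 32.6 34. ]
75 2618 y [-29.3  31.9] z [28.2 29.7 31.1]
85 2570 y [-29.2  32. ] z [25.5 26.8 28.2]
95 1173 y [-29.4  32.1] z [23.6 24.7 25.8]
x [-9.35643343 94.32046909]
[-0.13220831  0.40627435 -0.09869043]
```

Emit:
carry_out:
  moves:
    - [[-0.5,0,4,0],[-0.5,0,4,0],[0,0,4,0],[0,0,4,0],[0,0,3,0]]

```text
time: 22.67
eef_pos: [441.8, -193.1, 46.3]
tool_rot: [-0.0, 0.973, -0.233, -0.0]
ft_force: [-2.0, 1.0, -0.1]
grip_width: 0.684
```

```bash
python3 blk.py wrist16.png|sed -n '3,$p'; python3 -c "
from h import *
s=readout.state();print(s['ft_force'])"
```

```text
[-1.00000e-03  0.00000e+00 -1.00000e+00  4.58680e+01]
 [ 0.00000e+00  0.00000e+00  0.00000e+00  1.00000e+00]] 22.7167
0.85 30651 ((42.83503341674805, 1.3803482055664062), (109.03413391113281, 63.45865249633789), 0.4386114180088043)
-15 213 y [-29.   30.2] z [31.5 32.3 33. ]
-5 2381 y [-29.4  32. ] z [31.4 32.2 33.1]
5 2464 y [-29.4  32. ] z [30.5 31.4 32.3]
15 2538 y [-29.7  32. ] z [29.8 30.7 31.6]
25 2655 y [-29.4  32.1] z [29.1 30.  30.9]
35 2705 y [-29.4  32.2] z [28.4 29.3 30.2]
45 2872 y [-29.2  32.2] z [27.6 28.6 29.5]
55 2935 y [-29.3  32.4] z [26.8 27.7 28.7]
65 3060 y [-29.4  32.2] z [26.1 27.  27.9]
75 3174 y [-29.3  32.3] z [25.3 26.3 27.2]
85 3230 y [-29.1  32.5] z [24.6 25.5 26.5]
95 2424 y [-29.1  32.1] z [23.9 25.  25.9]
x [-10.57449918  96.85384519]
[-2.60071097  1.07647136  0.18210517]
```

Emit:
carry_out:
  moves:
    - [[0,0,2,0],[0,0,2,0],[0,0,1.5,0],[0,0,1,0],[0,0,0,0]]
  grip_force: 10

```text
time: 23.18
eef_pos: [442.0, -193.2, 40.3]
tool_rot: [-0.0, 0.973, -0.233, -0.0]
ft_force: [-1.9, 1.4, -1.8]
grip_width: 0.687
```

```bash
python3 blk.py wrist17.png|sed -n '3,8p;14,$p'; python3 -c "
from h import *
s=readout.state();print(s['ft_force'])"
```

```text
[  -0.       0.      -1.      40.414]
 [   0.       0.       0.       1.   ]] 23.2333
0.65 31145 ((42.48628616333008, 1.5614395141601562), (109.19541931152344, 63.36869812011719), 0.0005206991918385029)
-15 258 y [-28.4  31.4] z [24.9 25.7 26.3]
-5 2267 y [-29.2  31.6] z [25.  25.8 26.7]
5 2370 y [-28.9  31.7] z [24.9 25.7 26.5]
65 3197 y [-29.3  32.1] z [24.2 25.1 26. ]
75 3409 y [-29.4  32.2] z [24.1 25.  25.9]
85 3456 y [-29.3  32.1] z [23.9 24.8 25.8]
95 2485 y [-29.   31.9] z [23.9 24.8 25.8]
x [-10.78643607  96.56314846]
[-1.21808373  0.50233636 -1.75197263]
```

Emit:
carry_out:
  moves:
    - [[0,0,0.7,0],[0,0,0.5,0],[0,0,0,0]]
  grip_force: 5

```text
time: 23.53
eef_pos: [442.2, -193.3, 39.3]
tool_rot: [0.0, 0.973, -0.233, 0.0]
ft_force: [-1.3, 0.0, -1.1]
grip_width: 0.684
```

Emit:
carry_out:
  moves:
    - [[0,0,0,0],[0,0,0,0],[0,0,0,0],[0,0,0,0],[0,0,0,0]]
  hand: 93

```text
time: 23.95
eef_pos: [442.3, -193.3, 39.5]
tool_rot: [0.0, 0.973, -0.233, 0.0]
ft_force: [-0.9, 0.4, -0.1]
grip_width: 0.976
```

Emit:
carry_out:
  moves:
    - [[0,0,-10,0],[0,0,-25,0],[0,0,-40,0],[-20,0,-40,0],[0,0,-20,0]]

```text
time: 24.37
eef_pos: [425.6, -184.8, 176.9]
tool_rot: [0.001, 0.973, -0.232, 0.002]
ft_force: [0.0, -0.6, 0.2]
grip_width: 1.003
```

```bash
python3 blk.py wrist18.png; python3 - <<'E'
from h import *
s=readout.state();print(s['ft_force'],s['time'])
im,d,K,T=shot('scene'); save(cv2.resize(im[160:420,130:560],(800,484)),'final.png')
for n in ("side","scene","wrist"):
    im,d,K,T=shot(n)
    for q in ("block_mid","bar_mid","standing_type","key","stick"):
        r=finder.search_frame(q,n)
        if r: print(n,q,[(round(x["conf"],2),(T[:3,:3]@x["point"]+T[:3,3]).round(1).tolist()) for x in r[:1]])
E
```

```text
[[ 8.92000e-01 -4.52000e-01  9.00000e-03  4.27965e+02]
 [-4.52000e-01 -8.92000e-01 -5.00000e-03 -1.86140e+02]
 [ 1.00000e-02  1.00000e-03 -1.00000e+00  1.80235e+02]
 [ 0.00000e+00  0.00000e+00  0.00000e+00  1.00000e+00]] 24.4167
0.94 9799 ((56.5761833190918, 1.4197959899902344), (107.72826385498047, 62.219051361083984), 0.022267544642090797)
5 565 y [-28.7  31.5] z [23.8 24.7 25.7]
15 829 y [-28.5  32. ] z [23.8 24.7 25.6]
25 802 y [-29.1  31.8] z [23.7 24.7 25.8]
35 856 y [-28.8  31.8] z [23.8 24.8 25.7]
45 881 y [-29.4  31.5] z [23.8 24.7 25.7]
55 903 y [-29.2  30.9] z [23.8 24.7 25.8]
65 929 y [-28.8  31.5] z [23.8 24.8 25.7]
75 971 y [-29.4  31.2] z [23.7 24.7 25.7]
85 974 y [-29.1  31.1] z [23.8 24.7 25.7]
95 1004 y [-28.9  32.2] z [23.7 24.7 25.7]
105 1011 y [-29.4  32. ] z [23.8 24.8 25.8]
115 74 y [-28.   29.7] z [23.6 24.6 25.6]
x [  3.02098781 110.25216168]
[ 0.25191276 -0.84888635 -0.3524828 ] 24.4667
side block_mid [(0.72, [485.6, -200.4, 25.7])]
side bar_mid [(0.62, [435.1, 225.0, 5.8])]
side standing_type [(0.49, [539.3, -352.0, 15.3])]
side key [(0.74, [436.3, 224.6, 8.6])]
side stick [(0.8, [722.7, -88.2, 2.8])]
scene block_mid [(0.81, [472.6, -218.7, 19.0])]
scene bar_mid [(0.76, [405.1, 184.7, 8.9])]
scene standing_type [(0.62, [527.7, -371.4, 21.5])]
scene key [(0.83, [531.6, 276.6, 7.4])]
scene stick [(0.7, [704.5, -112.4, 1.1])]
wrist block_mid [(0.9, [485.4, -214.2, 25.5])]
wrist standing_type [(0.75, [528.1, -364.8, 27.4])]
wrist stick [(0.55, [648.9, -147.1, 2.3])]
```

View pics/final.png

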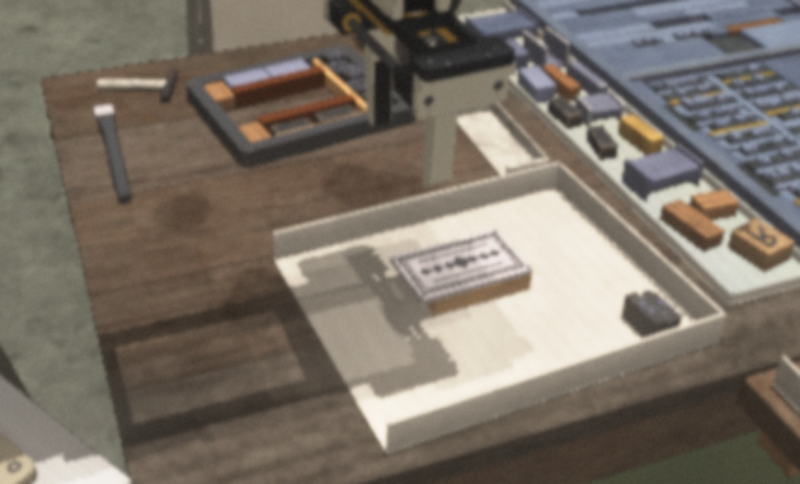

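Emit:
carry_out:
  moves:
    - [[0,0,0,0],[0,0,0,0],[0,0,0,0]]

```text
time: 25.67
eef_pos: [425.5, -184.8, 171.7]
tool_rot: [0.0, 0.973, -0.233, 0.0]
ft_force: [-1.0, 0.9, 0.6]
grip_width: 1.0
```

```bash
python3 -c "
from h import *
print(ticket.hand_in())"
```

```text
the job is handed in; nothing more can be done
None
```

The block is out of the forme and lies flat, face up, in the galley tray. The job was handed in at about 26 s.

**What I did**
- I tilted the bar about 21° in the grip, put its toe under the plate and levered over the chase edge. That raised the block's end about 13 mm, and it stayed up.
- I laid the bar down flat on the table in front of the chase.
- I then gripped the raised end, drew the block out and lowered it into the tray far end first.

**Last checks**
- **Block:** its top is level at 24.7–24.8 mm along its whole length. The expected height is 25.5 mm (2 mm floor plus 23.5 mm block), and I put the difference down to camera bias.
- **Bar:** when I released it, its shaft was level at about 11.3 mm. The final picture shows it still lying there, clear of the chase.
- **Type, key and stick:** they look unmoved in the final picture. Some finder positions disagreed: the side camera put the key on the bar, and the wrist camera put the stick well away from its place. I took these as misreadings.

**One bad reading:** as I lowered the open gripper beside the block, the wrist force briefly reached about 60 N. The fingertips had probably touched the furniture when the arm overshot by about 2 mm. That is within the 120 N wrist limit, and nothing seemed to shift. I cannot rule out that it counts against the 40 N limit on the gripper's body.

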